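Unscrew the spacer jar in the bench vice

ROBOT

A 6-joint arm with a two-finger parallel gripper is mounted at the origin on the work surface. World frame = base frame: x ahead of the robot, y to its left, z up, the work surface at z = 0. Lengths are in m, angles in rad, forces in N, time in s.
With the tool pointing down it reaches from about 0.275 to 0.825 m from the base axis. Payload 4.9 kg.
Tool frame: the origin (TCP) lies midway between the tips of the shut fingers; the grasp point (between the pads) lies 19 mm behind it (grip_point_offset is the distance from the TCP to the grasp point, in m); z points along the fingers, x is the direction in which the jaws open and shut, and the axes are right-handed (so a half turn about z gives the same grasp; the last joint's range is limited). The gripper opens to 85 mm and grips with 20 to 120 N. Pads are 22 mm wide; open, the fingers measure 114 mm over their backs; the gripper's body (76 mm by 85 mm) begins 54 mm behind the grasp point. The pads swing forward as they close: fully open they stand 13 mm farther back than shut.
Start: joints at [1.038, 0.326, -0.193, 1.052, 0, 1.437], TCP at [0.214, 0.507, 0.231] pointing down, gripper open.
Joint ranges: [-2.65, 2.65], [-0.97, 1.79], [-1.3, 1.35], [-1.93, 2.1], [-1.47, 1.37], [-3.14, 3.14]. Speed limits (rad/s): [2.57, 2.57, 3.14, 3.14, 3.14, 3.14].

INTERFACE

Orientations are given as a rotation vector (axis times angle).
In Python, from cell import * gives the robot as it stands. Calls block until the motion is done:
- movep(position, orientation): joint-space move of the TCP to a pose.
- move_l(position, velocity=0.15, rot=None, until_force=None): straight line of the TCP; rot=None keeps the orientation; velocity is the mean speed in m/s. With until_force (N) it stops when the force on the tool has changed by that much, and returns True; else False.
- set_joints(angles): joint-space move.
- let_go() and grab(newtons=None): open the fingers fully, or close them until they stop; newtons is the grip in N (None keeps the last).
- sleep(seconds).
- ik(position, orientation): joint angles nearest the present ones, or None.
- get_state(): the state.
- grab_frame(name): name is "side" or "top" or "wrist"; returns a dict with "img" (384x512x3 uint8, red, green, blue), "fx", "fy", "cx", "cy" (pixels), "cam_to_world" (4x4, takes a point from camera to world coordinates); the wrist camera has in their place "T_tool_cam" (4x4, takes a point from camera to tool coordinates, whose origin is the TCP and whose axes are the tool frame's). Camera axes: x right, y down, z forward; pixel columns grow to the right and rows downward; lengths in m; the calibration is good to about 2 mm. A picture is of the moment at which its call begins: read the wrist's pose just before it. There is no depth.
A pose or a line that the arm cannot do raises MotionError and nothing moves.
- sign_off(): hands the job in, once; it reports no verdict.
Trained networks look in the newest picture that a camera, given by its name, has taken for a name from the list of things; names that differ only in an ending like _2 or _b are one class to them, and where a whole thing is asked for, a point or a joint stands for the part that bears it (a point fixed in the world has none). Each returns a list of dicts, best first, with "score" (0 to 1); they miss things now and then, are a little off and sometimes report something else, mostly with a low value. They report only what shows in the picture. A call takes as long as a camera call. They do not tell look-alikes from the thing itself.
- spot_in(camera, name): "centre" ([column, row] in pixels, amid what is visible of it).
- silhouettes(camera, name): "mask" (384x512 bool, what is visible of it) and "centre" ([column, row] in pixels, amid what is visible of it).
- tip_of(camera, name): "centre" ([column, row] in pixels: a listed point, or the origin of a listed thing).
The state is a dict: "clock": time; "q": joint angles; "joint_velocities": joint speeds; "tau": joint torques, N m; "position": TCP position; "eef_rot": TCP orientation; "contact_force": force on the tool from outside, world axes, zero at the start; "wrist_torque": the same for the moment, N m; "finger_gap": opening from 0.0 (shut) to 1.0 (fully open).
Only numpy, scipy, OpenCV 4.12 (cv2) and the standard library are available. Lean on these libraries where they do the work, as an engineer would, in place of code of your own. Each camera call takes 0.05 s, during which the arm holds its last target. There are 200 camera calls.

TASK

Stand the square glass jar, cap still tight, between the jaws of the small aluminium vice so that they brace it, resting on the vice's bed. Then turn the black cap anticlockwise (seen from above) just until its yellow stripe comes round to the jar's yellow-taped corner, where the threads let go, stop turning, and lift the cap off, leaving the jar braced in the vice. Finish holding the cap in the gripper, level and just clear above the jar's mouth, without letting go, and leave the dish, solder spool, multimeter and screwdriver where they are.

Things in the scene. Friction and masses are not known exactly. Their poses are not given: they have to be found in the camera images.
- jar_center (a point): Centre of the square glass jar, whose block is 54 x 54 mm, 50 mm tall, 25 mm above its underside; loose, 0.17 to 0.31 kg. z up, x and y square to its sides. A round neck 37 mm across rises from its flat shoulder (25 mm above this point); the mouth with its sprung orange seal ends 47 to 52 mm above this point. The cap sits firmly enough to carry the jar by it.
- jar_corner (a point): Yellow tape on one upright corner of the jar, 10 mm wide on each face and on the shoulder; this point is on the shoulder, 33 mm from the jar's axis, at 45 degrees between the jar's +x and +y axes. With the cap's stripe pointing at this corner the threads are free.
- cap_center (a point): Centre (half-way up) of the round black screw cap, 54 mm across, 28 mm tall, 35 g. On the jar it lies 42 mm above jar_center; the shoulder's corners, 38 mm from the axis, lie 17 mm below this point: keep fingertips above them. z up, x towards the yellow stripe. Once let go it lifts straight off; its lower edge is clear of the mouth when this point is 66 mm above jar_center.
- cap_mark (a point): Yellow stripe from the middle to the edge of the cap's top and down its side; this point is 24 mm from its axis on its +x. Right-hand thread: when tight the stripe is 70 to 76 degrees clockwise (from above) of the jar's yellow corner. Turned anticlockwise against up to about 0.6 N m of friction (an unbraced jar just spins along) the cap lets go from 17 degrees before that corner to 17 past; the next thread stops it beyond. It may rise up to 2.5 mm while turning.
- vice_bed (a point): Centre of the bed between the jaws of the small aluminium vice, fixed, 22 mm above the bench, z up. Jaws at its +x and -x, faces 58 mm apart (2 mm play each side; the jar can turn about 4 degrees either way), 66 mm long along y, open at both ends, 34 mm above the bed, the top 10 mm flaring outwards. A screw with T-bar sticks out 75 mm to +x, up to 17 mm above the bed.
- dish_rim (a point): Centre of the mouth of a white ceramic dish, 90 mm across, 24 mm high; bystander.
- spool: Solder spool standing on end, 54 mm across, 40 mm high, origin under its centre; bystander.
- multimeter: Yellow multimeter lying flat, 150 x 75 x 36 mm, long along its x, origin under its centre; bystander.
- screwdriver: Screwdriver lying along its x, 170 mm long, origin beneath it; bystander.
- probe_holder: Black multimeter probe holder, 70 x 110 mm, 123 mm high, fixed to the bench, origin under its centre.
There are look-alikes about, which are no part of the job. Of the things that look like the part that bears jar_center, take the one that is farthest to the robot's left at the start.

How it is judged:
By the outcome, as a careful person would: the job done as asked, in the order asked, and still so for the second after the job is handed in, while the arm keeps its last pose, push and grip.
It also fails if it takes over 38 s, if anything falls off the work surface, if the arm or the gripper's body presses on something with over 40 N, if the wrist force passes 120 N, or if a joint passes its speed limit or range.

## Working session

There is one attempt and no reset: what is moved stays moved. The work goes in short steps, each a Python script; the robot and the scene stay as the last script left them, time stands still between calls to the robot, and variables do not carry over. Pictures are saved under pics/ and viewed, about 8 in all and at most 12, crops included, and the job is handed in when it is done.

```bash
ls; mkdir -p pics
python3 - <<'E'
from cell import *
import cv2,numpy as np
s=get_state();print(s)
ims=[]
for c in ["side","top","wrist"]:
    f=grab_frame(c);cv2.imwrite(f"pics/{c}0.png",f["img"][...,::-1])
    print(c,{k:(np.round(v,4).tolist() if not np.isscalar(v) else v) for k,v in f.items() if k!="img"})
    for n in ["jar_center","jar_corner","cap_center","cap_mark","vice_bed"]:
        print(n,[(np.round(d["centre"]).tolist(),round(d["score"],2)) for d in tip_of(c,n)])
    ims.append(f["img"][...,::-1])
cv2.imwrite("pics/all.png",cv2.resize(np.vstack([np.hstack(ims[:2])]),(800,300)))
E
```

```text
pics
{'clock': 0.0, 'q': array([ 1.03783213e+00,  3.26938747e-01, -1.93574204e-01,  1.05200390e+00,
       -3.43335162e-05,  1.43658640e+00]), 'joint_velocities': array([ 8.59451780e-05, -3.20052794e-06, -1.37025196e-04,  1.96525677e-03,
       -1.66933058e-03, -8.95047647e-04]), 'tau': array([ 4.31170665e-04, -4.43389821e+01,  2.62446803e+01,  1.54664711e-02,
        2.86408977e-05,  1.47738717e-06]), 'position': array([0.21325622, 0.50634507, 0.23050831]), 'eef_rot': array([ 2.61675877e+00,  1.73702588e+00, -2.40726383e-03]), 'contact_force': array([-0.49258003, -0.44950568, -0.21758631]), 'wrist_torque': array([ 5.67596623e-02, -6.43458955e-05,  1.39290061e-03]), 'finger_gap': 0.9990226960585538}
side {'fx': 388.24537724487635, 'fy': 388.24537724487635, 'cx': 257.4538035420285, 'cy': 198.50158088115504, 'cam_to_world': [[0.9841, -0.1205, 0.1308, 0.4205], [-0.1778, -0.6795, 0.7118, -0.8076], [0.0031, -0.7237, -0.6901, 0.8637], [0.0, 0.0, 0.0, 1.0]]}
jar_center [([269.0, 274.0], 0.78), ([260.0, 236.0], 0.59), ([223.0, 274.0], 0.58), ([179.0, 272.0], 0.55), ([248.0, 179.0], 0.32)]
ja
[... 466 characters left out ...]
 0.0002], [0.0188, -0.0408, -0.999, 1.1338], [0.0, 0.0, 0.0, 1.0]]}
jar_center [([319.0, 264.0], 0.8), ([325.0, 232.0], 0.7), ([330.0, 196.0], 0.61), ([290.0, 196.0], 0.39)]
jar_corner [([323.0, 241.0], 0.83), ([310.0, 278.0], 0.63), ([294.0, 185.0], 0.58), ([338.0, 182.0], 0.58)]
cap_center [([291.0, 193.0], 0.66)]
cap_mark [([301.0, 190.0], 0.57)]
vice_bed [([203.0, 190.0], 0.56)]
wrist {'fx': 278.33373992454284, 'fy': 278.33373992454284, 'cx': 258.4758323359422, 'cy': 194.62474536440206, 'T_tool_cam': [[1.0, -0.0013, -0.0006, 0.0003], [0.0014, 0.9603, 0.279, -0.072], [0.0002, -0.279, 0.9603, -0.1427], [0.0, 0.0, 0.0, 1.0]]}
jar_center []
jar_corner []
cap_center []
cap_mark []
vice_bed []
```

Run:
```python
import cv2,numpy as np
a=cv2.imread("pics/side0.png")[110:350,120:420];b=cv2.imread("pics/top0.png")[110:350,120:420]
cv2.imwrite("pics/v1.png",cv2.resize(np.vstack([a]),(800,600),fx=2,fy=2,interpolation=cv2.INTER_CUBIC))
cv2.imwrite("pics/v2.png",cv2.resize(b,(800,600),interpolation=cv2.INTER_CUBIC))
```

```text
(no output)
```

View pics/v1.png

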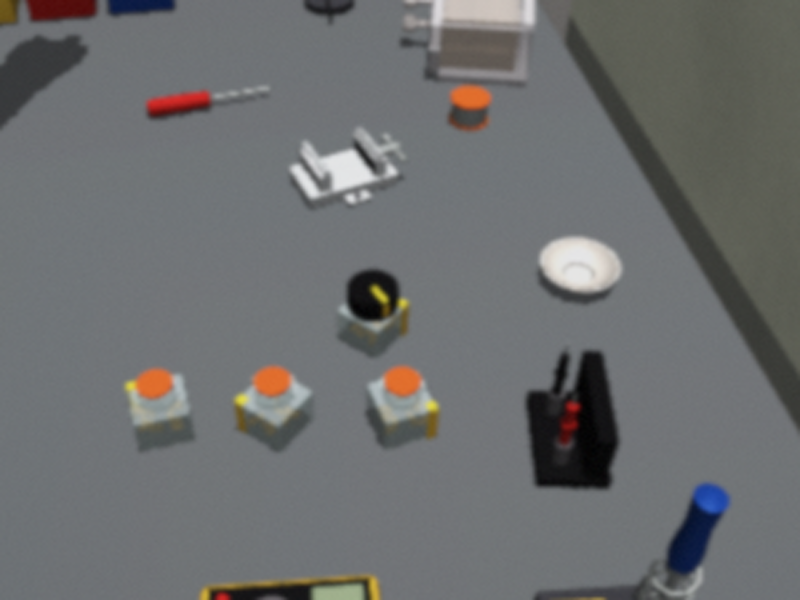

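View pics/v2.png

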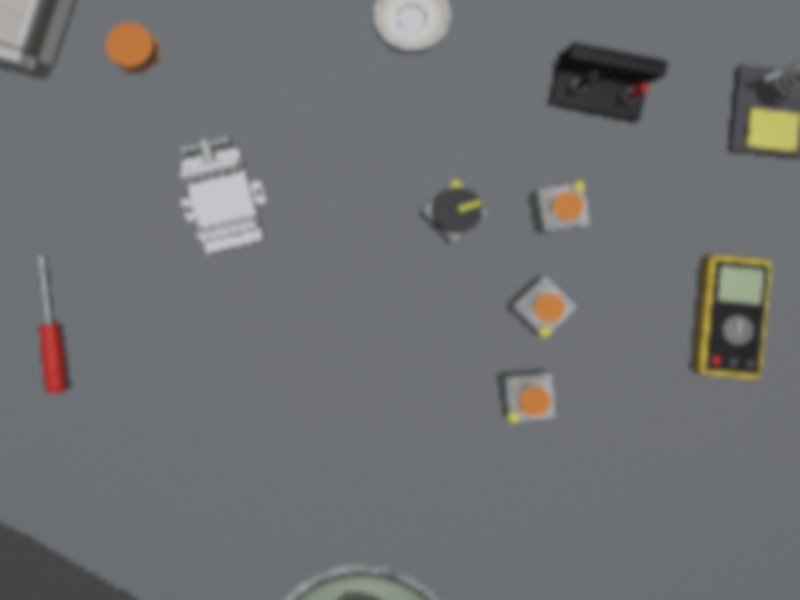

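The first view shows the one capped jar at full-frame pixel (260,228) in side and (291,190) in top. It is left of the three open look-alikes. The vice is at (203,190) in top, with its T-bar towards world +x. The corner tape points roughly to +x and the stripe roughly to -y.

```bash
cat > h.py <<'E'
from cell import *
import cv2,numpy as np
from scipy.spatial.transform import Rotation as R
def down(yaw):  # tool pointing down, tool x at yaw (deg)
    y=np.radians(yaw); return R.from_matrix(np.array([[np.cos(y),np.sin(y),0],[np.sin(y),-np.cos(y),0],[0,0,-1]])).as_rotvec()
def cam(name):
    if name=="wrist":
        s=get_state(); f=grab_frame(name); T=np.eye(4); T[:3,:3]=R.from_rotvec(s["eef_rot"]).as_matrix(); T[:3,3]=s["position"]
        f["cam_to_world"]=T@f["T_tool_cam"]
    else: f=grab_frame(name)
    return f
def at_z(f,px,z):
    M=f["cam_to_world"]; d=M[:3,:3]@np.array([(px[0]-f["cx"])/f["fx"],(px[1]-f["cy"])/f["fy"],1]); o=M[:3,3]
    return o+d*(z-o[2])/d[2]
def proj(f,P):
    p=np.linalg.inv(f["cam_to_world"])@np.append(P,1); return np.array([f["fx"]*p[0]/p[2]+f["cx"],f["fy"]*p[1]/p[2]+f["cy"]])
def look(c,names_z,n=3):
    f=cam(c)
    for nm,z in names_z:
        print(c,nm,[(np.round(d["centre"],1).tolist(),round(d["score"],2),np.round(at_z(f,d["centre"],z),4)[:2].tolist()) for d in tip_of(c,nm)[:n]])
    return f
NZ=[("jar_center",.025),("jar_corner",.05),("cap_center",.067),("cap_mark",.081)]
def deg(a,b): d=np.asarray(b)-np.asarray(a); return np.degrees(np.arctan2(d[1],d[0]))
E
python3 - <<'E'
from h import *
look("side",NZ+[("vice_bed",.022)])
f=look("top",NZ+[("vice_bed",.022)])
c=np.mean([at_z(f,tip_of("top","cap_center")[0]["centre"],.067)],0)
print("go",c)
movep([c[0],c[1],.20],down(195))
f=look("wrist",NZ); cv2.imwrite("pics/w1.png",f["img"][...,::-1])
v=[0.53,0.165]
print(get_state()["clock"],get_state()["q"])
E
```

```text
side jar_center [([267.7, 277.5], 0.92, [0.5529, -0.2378]), ([177.6, 271.4], 0.88, [0.3248, -0.1778])]
side jar_corner [([212.8, 273.0], 0.88, [0.415, -0.2171]), ([164.3, 265.1], 0.75, [0.2946, -0.1707]), ([281.1, 272.6], 0.73, [0.5853, -0.2462])]
side cap_center [([258.7, 227.3], 0.74, [0.5543, -0.0998])]
side cap_mark [([262.3, 232.2], 0.83, [0.5583, -0.1313]), ([338.8, 213.7], 0.5, [0.7827, -0.1011])]
side vice_bed [([246.5, 176.3], 0.9, [0.563, 0.1727])]
top jar_center [([327.9, 198.5], 0.8, [0.5434, -0.2237]), ([322.5, 232.1], 0.79, [0.4392, -0.2068]), ([317.5, 265.5], 0.68, [0.3366, -0.1913])]
top jar_corner [([313.5, 279.6], 0.64, [0.2983, -0.1749]), ([324.9, 242.6], 0.55, [0.4092, -0.2094]), ([338.0, 184.6], 0.54, [0.5852, -0.2496])]
top cap_center [([292.8, 191.9], 0.59, [0.5611, -0.11])]
top cap_mark [([297.3, 192.4], 0.61, [0.5591, -0.1219])]
top vice_bed [([202.6, 191.0], 0.93, [0.5641, 0.1653])]
go [ 0.56112927 -0.1100256   0.067     ]
wrist jar_center [([386.7, 118.3], 0.91, [0.441, -0.2091]), ([468.1, 160.0], 0.8, [0.3331, -0.1902]), ([288.0, 69.9], 0.67, [0.56, -0.2282])]
wrist jar_corner [([267.4, 34.8], 0.94, [0.5889, -0.2483]), ([425.6, 131.8], 0.76, [0.4081, -0.2045]), ([231.5, 178.6], 0.71, [0.5894, -0.1051])]
wrist cap_center [([258.7, 191.9], 0.6, [0.5585, -0.1028])]
wrist cap_mark [([259.2, 173.4], 0.78, [0.5638, -0.1245])]
4.8083 [-3.22154368e-01  3.88178328e-01 -1.84101235e-01  9.98465302e-01
  1.85983589e-06 -2.15525876e+00]
```

Run:
```python
import cv2
a=cv2.imread("pics/w1.png")[80:320,130:430]
cv2.imwrite("pics/w1c.png",cv2.resize(a,(800,640),interpolation=cv2.INTER_CUBIC)[:600])
```

```text
(no output)
```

View pics/w1c.png

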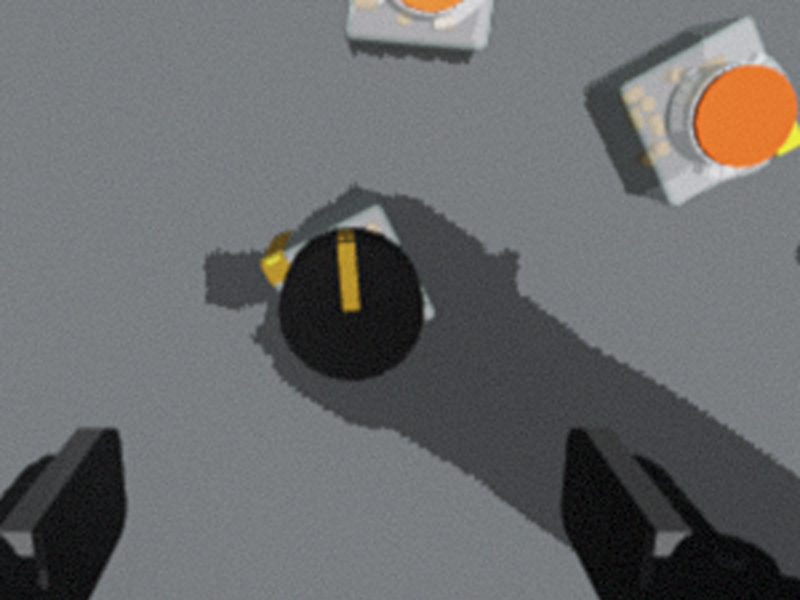

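The cap fills the crop centre. Its stripe runs from (261.6,196.6) to (259.8,171) and the corner tape is at (232,179). The shoulder corners are at (273,157.6) and (292,196).

Run:
```python
from h import *
f=cam("wrist")
c=at_z(f,[261.6,196.6],.081)[:2];e=at_z(f,[259.8,171],.081)[:2]
k=at_z(f,[231,178.6],.05)[:2];k2=at_z(f,[272.9,157.6],.05)[:2];k3=at_z(f,[292.4,197],.05)[:2]
m=silhouettes("wrist","cap_center")
if m:
    u=np.argwhere(m[0]["mask"]); print(m[0]["score"],len(u),u.min(0),u.max(0),u.mean(0))
print(c,e,np.linalg.norm(e-c),"stripe",deg(c,e),"corner",deg(c,k),np.linalg.norm(k-c),deg(c,k2),np.linalg.norm(k2-c),deg(c,k3),np.linalg.norm(k3-c), "sides",deg(k,k2),deg(k2,k3))
# vice
movep([.5641,.167,.24],down(196))
f=look("wrist",[("vice_bed",.022)])
a=f["img"][60:360,60:460]; cv2.imwrite("pics/w2.png",cv2.resize(a,(800,600),interpolation=cv2.INTER_CUBIC)[...,::-1])
print(get_state()["clock"])
```

```text
[ 0.55551638 -0.10293851] [ 0.56383874 -0.12713199] 0.025584875985159194 stripe -71.01719532030278 corner -3.6565087027811556 0.0344538162570248 -94.8867655495041 0.03578966301093397 179.11360217026476 0.03552405454856781 sides -138.2052934248953 131.88457612757324
wrist vice_bed [([254.0, 171.5], 0.97, [0.5683, 0.1701])]
6.0917
```

View pics/w2.png

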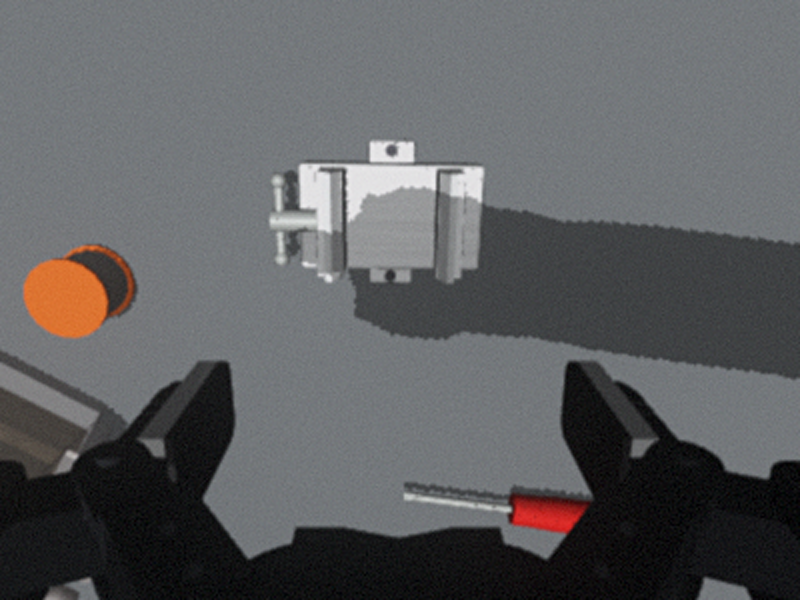

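The vice is in plain view. The bed spans crop columns 347–435 and rows 167–269, so its centre is at about px (255.5,169). The T-bar is to the image left, which is world +x.

Run:
```python
from h import *
f=cam("wrist")
P=lambda u,v,z=.022: at_z(f,[60+u/2,60+v/2],z)[:2]
print("bed",P(391,217),[d["centre"] for d in tip_of("wrist","vice_bed")])
print("holes",deg(P(390,275,.008),P(391,150,.008)),"edge",deg(P(484,166),P(300,163)))
l0,l1,r0,r1=P(347,168),P(348,268),P(435,168),P(435,268)
print("L",deg(l1,l0),"R",deg(r1,r0),"w",np.linalg.norm(l0-r0),np.linalg.norm(l1-r1),"len",np.linalg.norm(l0-l1),"mid",(l0+l1+r0+r1)/4)
# line fit on jaws, gradient based
g=cv2.cvtColor(f["img"],cv2.COLOR_RGB2GRAY); L=cv2.createLineSegmentDetector(0).detect(g[125:210,185:310])[0][:,0]
for s in L:
    if np.hypot(s[2]-s[0],s[3]-s[1])>20:
        a=s+np.array([185,125]*2); print(np.round(a,1),round(deg(at_z(f,a[:2],.03)[:2],at_z(f,a[2:],.03)[:2]),1))
```

```text
bed [0.56763911 0.1652346 ] [[254.6, 169.5]]
holes -74.8485048193319 edge 14.863698630010546
L -75.06253589998866 R -73.12003159667282 w 0.056346977471962795 0.05860598992365159 len 0.06662803751078578 mid [0.56706895 0.16664299]
[232.8 143.1 233.1 193.1] 104.7
[208.5 144.3 209.2 165.7] 104.7
[300.6 143.2 210.6 141.8] 14.9
[275.8 191.9 277.3 144.3] -75.0
[195.6 173.6 216.9 173.5] -164.0
[230.3 173.1 230.1 146.9] -75.6
[224.7 173.1 224.3 148.1] -75.3
[298.1 193.1 299.8 164.3] -75.3
[215.6 167.6 194.4 167.3] 15.1
[234.4 193.  276.9 193.8] -165.3
[286.  160.5 283.8 199.5] 104.1
[216.9 139.4 241.9 139.4] -164.2
[269.4 139.5 295.6 139.5] -164.3
```

Run:
```python
from h import *
movep([.5565,-.1027,.16],down(195))
f=look("wrist",NZ[1:])
hsv=cv2.cvtColor(f["img"],cv2.COLOR_RGB2HSV)
m=silhouettes("wrist","cap_center")
if m:
    u=np.argwhere(m[0]["mask"]); print(m[0]["score"],len(u),u.min(0),u.max(0))
cv2.imwrite("pics/w3.png",cv2.resize(f["img"][80:320,130:450],(800,600),interpolation=cv2.INTER_CUBIC)[...,::-1])
for z,r in((.081,.027),(.053,.027),(.05,.038)):
    print(z,proj(f,[.5565,-.1027,z]),[np.round(proj(f,[.5565+r*np.cos(a),-.1027+r*np.sin(a),z]),1).tolist() for a in np.radians([15,105,195,285])])
print(get_state()["clock"])
```

```text
wrist jar_corner [([452.8, 125.3], 0.65, [0.4062, -0.2046]), ([223.7, 181.9], 0.61, [0.59, -0.1023]), ([267.8, 13.3], 0.59, [0.5871, -0.2459])]
wrist cap_center [([255.3, 194.8], 0.65, [0.5594, -0.1027])]
wrist cap_mark [([257.6, 173.5], 0.63, [0.5631, -0.1246])]
0.8 3416 [163 227] [230 291]
0.081 [258.44653337 200.30420552] [[226.1, 200.3], [258.5, 230.2], [290.8, 200.3], [258.4, 168.4]]
0.053 [258.47063394 191.34165735] [[229.5, 191.4], [258.5, 218.5], [287.4, 191.3], [258.5, 162.6]]
0.05 [258.47292318 190.49032996] [[218.2, 190.5], [258.5, 227.9], [298.8, 190.5], [258.4, 150.0]]
7.5333
```

View pics/w3.png

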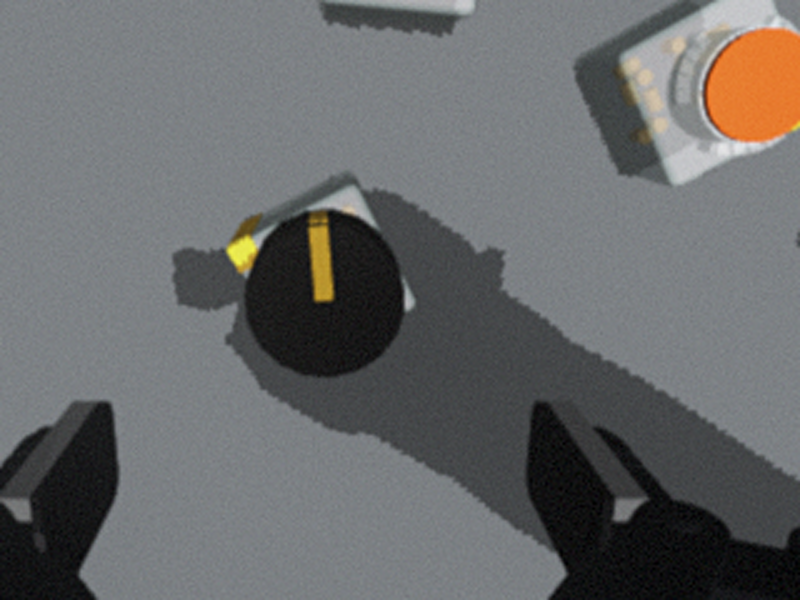

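The predicted cap outline (columns 226–291, lower row 230) matches the mask (227–291, 230). The centre (0.5565,-0.1027) is therefore good. The stripe is at about -72°.

Run:
```python
from h import *
f=cam("wrist")
A=lambda p,q: deg(at_z(f,p,.05)[:2],at_z(f,q,.05)[:2])
print("sides",A((270,154.4),(294.8,200)),A((234.8,172.8),(270,154.4)))
g=cv2.cvtColor(f["img"],cv2.COLOR_RGB2GRAY); L=cv2.createLineSegmentDetector(0).detect(g[140:235,210:310])[0][:,0]
for s in L:
    if np.hypot(s[2]-s[0],s[3]-s[1])>9:
        a=s+np.array([210,140]*2); print(np.round(a,1),round(A(a[:2],a[2:]),1),round(deg(at_z(f,a[:2],.081)[:2],at_z(f,a[2:],.081)[:2]),1))
move_l([.5565,-.1027,.052],velocity=.08)
s=get_state(); print(s["position"],s["contact_force"])
grab(90)
s=get_state(); print(s["position"],s["contact_force"],s["finger_gap"])
move_l([.5565,-.1027,.17],velocity=.1)
s=get_state(); print(s["contact_force"],s["finger_gap"],s["clock"])
```

```text
sides 134.09424880648757 -137.24315198160264
[261.5 161.3 283.7 172. ] 169.1 169.1
[224.3 196.1 240.7 166.2] -104.2 -104.2
[290.5 185.6 290.1 213.2] 106.1 106.1
[219.2 178.2 225.9 189.2] 134.2 134.2
[252.5 165.7 255.4 198.1] 109.7 109.7
[263.  198.2 260.5 165.6] -70.6 -70.6
[250.6 163.8 261.7 162.6] -158.8 -158.8
[238.5 168.8 221.  177.6] 41.7 41.7
[281.4 169.7 271.9 155.1] -41.3 -41.3
[295.7 199.8 292.6 190.8] -54.7 -54.7
[271.1 152.9 250.8 162.3] 39.8 39.8
[223.2 201.3 210.5 203.6] 26.0 26.0
[228.7 198.4 222.2 212. ] 79.0 79.0
[284.1 154.8 308.9 170.6] 162.9 162.9
[274.5 228.1 250.7 230.2] 20.4 20.4
[250.8 230.3 231.6 217.3] -21.4 -21.4
[288.9 213.8 273.9 227.8] 60.6 60.6
[281.  172.  289.5 184.7] 139.0 139.0
[235.8 164.6 268.4 147.5] -137.3 -137.3
[ 0.55697651 -0.10285951  0.05255207] [ 0.31031145 -0.78694169 -0.10062481]
[ 0.55667882 -0.10285863  0.05289007] [-1.45824896 -0.03886189  5.52589888] 0.611003886833328
[ 0.21464845 -0.82747785 -2.18054063] 0.6149376629673934 10.8333
```

Run:
```python
from h import *
movep([.5672,.1662,.17],down(166.9))
f=look("wrist",[("jar_corner",.168),("cap_mark",.199)])
print(get_state()["position"],get_state()["contact_force"],get_state()["clock"])
cv2.imwrite("pics/w4.png",cv2.resize(f["img"][80:320,100:420],(800,600),interpolation=cv2.INTER_CUBIC)[...,::-1])
```

```text
wrist jar_corner [([200.6, 226.0], 0.78, [0.5953, 0.1483])]
wrist cap_mark [([252.4, 224.5], 0.91, [0.5634, 0.1418])]
[0.56751253 0.16477576 0.16990957] [ 0.50112001 -0.18134643 -2.72877217] 12.0333
```

View pics/w4.png

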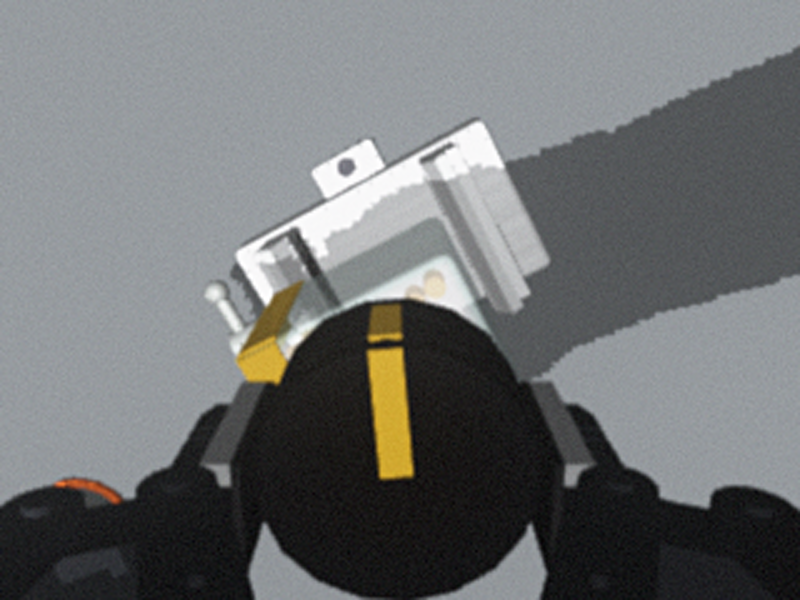

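Cap and jar hang level above the vice. The stripe's inner end is at crop (396,478), the tape corner at (262,360), and the shoulder's far edge runs (290,352)–(445,255).

Run:
```python
from h import *
f=cam("wrist")
Q=lambda u,v,z: at_z(f,[100+u*.4,80+v*.4],z)[:2]
c=Q(396,478,.199); print("cap axis",c,"stripe",deg(c,Q(387,350,.199)))
print("shoulder edges",deg(Q(290,352,.168),Q(445,255,.168)),deg(Q(445,255,.168),Q(495,340,.168)),"far corner",Q(447,253,.168), "vice edge",deg(Q(237,243,.022),Q(482,118,.022)), "jaw",deg(Q(302,232,.04),Q(340,308,.04)))
a=np.radians(-75-45); print("exp far corner",np.array([.5672,.1662])+.038*np.array([np.cos(a),np.sin(a)]))
g=cv2.cvtColor(f["img"],cv2.COLOR_RGB2GRAY); L=cv2.createLineSegmentDetector(0).detect(g[120:235,180:330])[0][:,0]
for s in L:
    if np.hypot(s[2]-s[0],s[3]-s[1])>12:
        a=s+np.array([180,120]*2); d=[round(deg(at_z(f,a[:2],z)[:2],at_z(f,a[2:],z)[:2]),1) for z in(.168,.03)]; print(np.round((a-[100,80]*2)/.4),d)
```

```text
cap axis [0.56644336 0.1644097 ] stripe -99.73751232423537
shoulder edges -160.214578619343 107.33351031640309 far corner [0.54774337 0.13256255] vice edge -166.49800165873094 jaw 101.10389638170788
exp far corner [0.5482     0.13329103]
[273. 381. 320. 315.] [np.float64(-138.7), np.float64(-138.7)]
[408. 293. 491. 329.] [np.float64(142.0), np.float64(142.0)]
[296. 225. 338. 299.] [np.float64(103.9), np.float64(103.9)]
[323. 314. 404. 293.] [np.float64(-178.0), np.float64(-178.0)]
[328. 304. 287. 235.] [np.float64(-75.0), np.float64(-75.0)]
[235. 256. 265. 306.] [np.float64(103.8), np.float64(103.8)]
[265. 304. 286. 277.] [np.float64(-143.1), np.float64(-143.1)]
[404. 383. 401. 348.] [np.float64(-99.0), np.float64(-99.0)]
[365. 351. 369. 383.] [np.float64(82.3), np.float64(82.3)]
[264. 242. 293. 228.] [np.float64(-167.3), np.float64(-167.3)]
[456. 146. 428. 164.] [np.float64(19.7), np.float64(19.7)]
[477. 121. 237. 251.] [np.float64(14.9), np.float64(14.9)]
[239. 379. 274. 380.] [np.float64(164.6), np.float64(164.6)]
[236. 353. 257. 317.] [np.float64(-134.5), np.float64(-134.5)]
[368
[... 763 characters left out ...]
, np.float64(37.5)]
[487. 290. 429. 184.] [np.float64(-74.2), np.float64(-74.2)]
[328. 234. 357. 221.] [np.float64(-169.7), np.float64(-169.7)]
[254. 272. 286. 279.] [np.float64(155.1), np.float64(155.1)]
[327. 268. 433. 214.] [np.float64(-166.0), np.float64(-166.0)]
[439. 220. 478. 293.] [np.float64(105.4), np.float64(105.4)]
[377. 196. 432. 174.] [np.float64(-171.9), np.float64(-171.9)]
[448. 178. 513. 307.] [np.float64(104.3), np.float64(104.3)]
[389. 160. 474. 114.] [np.float64(-165.1), np.float64(-165.1)]
[242. 240. 320. 198.] [np.float64(-165.2), np.float64(-165.2)]
[517. 271. 467. 173.] [np.float64(-74.9), np.float64(-74.9)]
[476. 177. 498. 220.] [np.float64(105.0), np.float64(105.0)]
```

The jar is within 1° of the vice, with the jar edge at -74.1° against -75°. Lowering it now.

Run:
```python
from h import *
move_l([.5672,.1662,.115],velocity=.1)
s=get_state();print(s["position"],s["contact_force"])
r=move_l([.5672,.1662,.072],velocity=.04,until_force=7)
s=get_state();print(r,s["position"],s["contact_force"],s["wrist_torque"],s["q"].round(3),s["clock"])
f=cam("side"); cv2.imwrite("pics/s5.png",cv2.resize(f["img"][120:240,180:340],(800,600),interpolation=cv2.INTER_CUBIC)[...,::-1])
```

```text
[0.56758773 0.16615857 0.11537053] [ 0.98901037  0.33578186 -2.87804808]
True [0.56720668 0.16633751 0.07491594] [-0.92415481  0.2931675   4.88069292] [-0.07808266  0.15275667  0.02366034] [ 0.16   0.544 -0.284  0.743  0.    -1.182] 13.7167
```

View pics/s5.png

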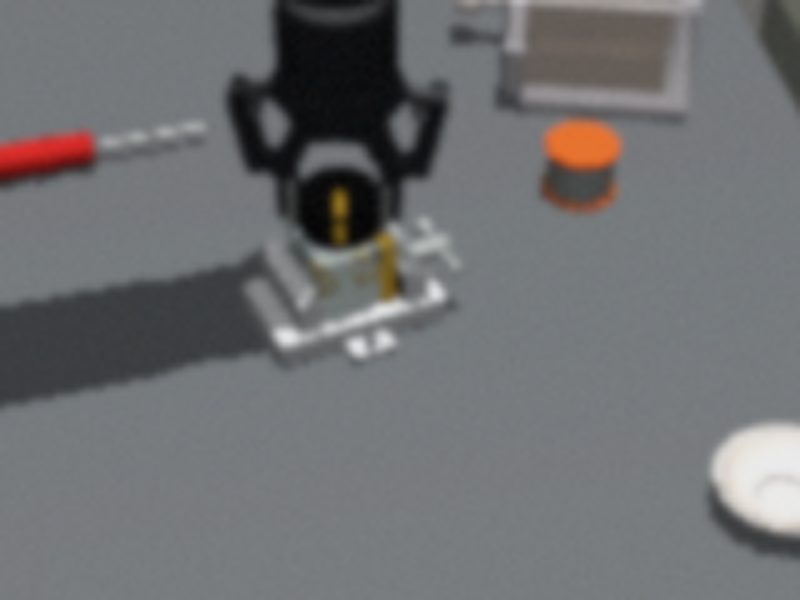

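Seated at TCP z 0.0749, as expected, with the jar between the jaws. Next is the turn, in steps with the vertical force eased.

Run:
```python
from h import *
grab(110)
z=.0752; yaw=166.9
s=get_state(); print(s["position"],s["contact_force"])
for i in range(8):
    yaw+=8 if i<7 else 6
    set_joints(ik([.5672,.1662,z],down(yaw)))
    s=get_state(); F=s["contact_force"]
    x=R.from_rotvec(s["eef_rot"]).as_matrix()[:,0]
    print(round(yaw,1),round(np.degrees(np.arctan2(x[1],x[0]))%360,1),s["position"].round(4),F.round(1),s["wrist_torque"].round(2),round(s["finger_gap"],3),round(s["clock"],2))
    if F[2]>6: z+=.0004
    if F[2]>12: z+=.0004
    if F[2]<-3: z-=.0003
    if yaw>200 and np.linalg.norm(F)>70: break
f=look("wrist",[("jar_corner",.073),("cap_mark",.105)])
cv2.imwrite("pics/w6.png",cv2.resize(f["img"][80:320,100:420],(800,600),interpolation=cv2.INTER_CUBIC)[...,::-1])
```

```text
[0.56717156 0.16635826 0.07500441] [-0.67276393  0.21976315  6.23171991]
174.9 174.7 [0.5678 0.1663 0.0754] [ 1.4 -0.  -1. ] [ 0.14 -0.37  0.02] 0.609 14.24
182.9 182.6 [0.5679 0.1662 0.0757] [ 2.1 -0.8  3. ] [ 0.03 -0.31  0.03] 0.607 14.5
190.9 190.5 [0.5681 0.1661 0.076 ] [1.  0.2 5.4] [-0.09 -0.25  0.05] 0.6 14.76
198.9 198.5 [0.5681 0.1662 0.0763] [ 0.7 -0.1  7.1] [-0.05 -0.11  0.11] 0.604 15.02
206.9 206.5 [0.5678 0.1663 0.0764] [0.7 0.  6. ] [ 0.07 -0.08  0.06] 0.609 15.28
214.9 214.5 [0.5677 0.1663 0.0765] [0.5 0.7 7.5] [ 0.02 -0.06  0.05] 0.605 15.53
222.9 222.4 [0.5674 0.1663 0.0764] [0.2 0.7 6. ] [ 0.11 -0.1   0.05] 0.602 15.79
228.9 228.4 [0.5675 0.1663 0.0764] [0.3 0.2 5. ] [ 0.09 -0.15  0.01] 0.606 16.04
wrist jar_corner [([237.3, 186.4], 0.62, [0.5989, 0.1536])]
wrist cap_mark [([251.8, 223.9], 0.83, [0.5866, 0.1531])]
```

View pics/w6.png

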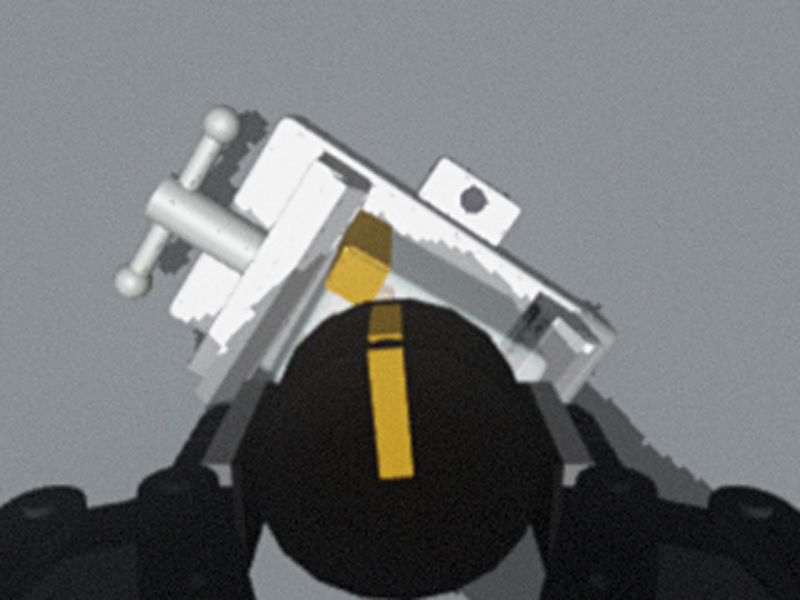

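The stripe is closing on the tape: the stripe runs (396,478)→(387,350) in the crop, and the tape patch on the shoulder is centred at about (358,275).

Run:
```python
from h import *
f=cam("wrist")
Q=lambda u,v,z: at_z(f,[100+u*.4,80+v*.4],z)[:2]
zt=get_state()["position"][2]+.029
c=Q(396,478,zt);print("axis",c,"stripe",deg(c,Q(387,350,zt)))
k=Q(358,275,.072);k2=Q(345,248,.072)
print("corner",deg(c,k),np.linalg.norm(k-c),deg(c,k2),np.linalg.norm(k2-c),"shoulder edge",deg(Q(390,266,.072),Q(545,352,.072)),"left",deg(Q(327,288,.072),Q(275,380,.072)))
print([ (d["centre"],d["score"]) for d in tip_of("wrist","jar_corner")])
print(get_state()["clock"])
```

```text
axis [0.56729714 0.16642925] stripe -38.106138202633424
corner -26.0072130672594 0.030944909095578895 -24.49850299776132 0.037531217874020154 shoulder edge -161.4915414190539 left 108.64986817405553
[([240.4, 185.1], 0.96)]
16.2917
```

About 11.7° remain: the stripe is at -38.1° and the corner at -26.4° (the jar turned 3.5° against the jaws). Turning that, then checking before the lift.

Run:
```python
from h import *
z=.0760; yaw=228.9
for d in (6,5.5):
    yaw+=d; set_joints(ik([.5672,.1662,z],down(yaw))); s=get_state(); print(yaw,s["position"],s["contact_force"].round(1),s["wrist_torque"].round(2),s["finger_gap"],s["q"][5])
f=look("wrist",[("jar_corner",.072),("cap_mark",.105)])
cv2.imwrite("pics/w7.png",cv2.resize(f["img"][80:320,100:420],(800,600),interpolation=cv2.INTER_CUBIC)[...,::-1])
```

```text
234.9 [0.56749959 0.16629919 0.07646812] [1.  0.1 5.5] [ 0.11 -0.16  0.08] 0.6035479932643847 -2.360639917979757
240.4 [0.56741481 0.16628554 0.07641284] [-0.6  0.8  6.2] [ 0.06 -0.1   0.02] 0.6036774570406044 -2.456577943733277
wrist jar_corner [([252.8, 182.0], 0.92, [0.5985, 0.152])]
wrist cap_mark [([254.3, 226.7], 0.94, [0.5873, 0.1571])]
```

View pics/w7.png

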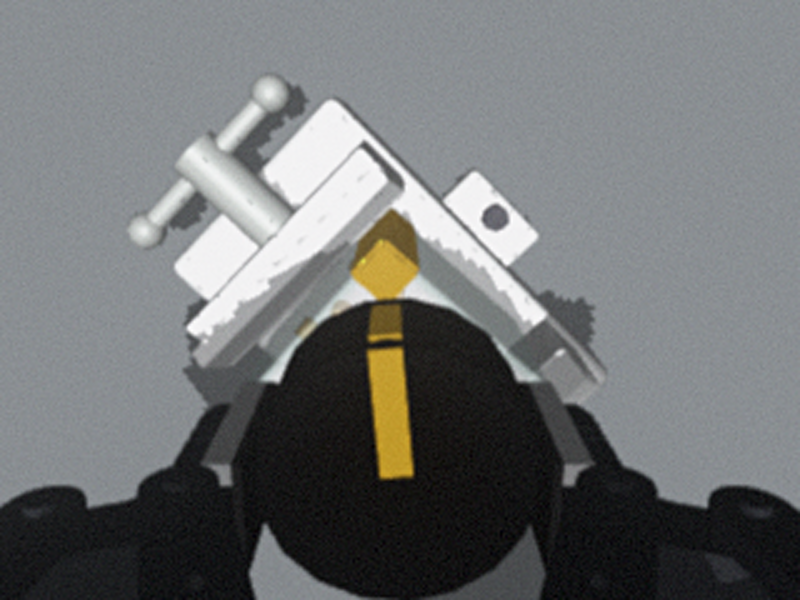

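The stripe now points at the tape patch, centred at (387,270). Lifting straight up while watching the force.

Run:
```python
from h import *
for z in (.080,.088,.104):
    r=move_l([.5672,.1662,z],velocity=.04,until_force=20); s=get_state(); print(r,s["position"],s["contact_force"].round(2),s["finger_gap"],s["clock"])
    if r: break
sleep(.3); print(get_state()["contact_force"].round(2))
f=cam("wrist");a=f["img"][80:320,100:420]
g=cam("side");b=g["img"][130:225,195:322]
cv2.imwrite("pics/w8.png",np.hstack([cv2.resize(x,(400,300),interpolation=cv2.INTER_CUBIC) for x in(a,b)])[...,::-1])
```

```text
False [0.56705079 0.16622998 0.07986801] [1.7  0.76 0.18] 0.6029027212007837 17.1917
False [0.5670901  0.16609961 0.08819239] [-0.59  0.32 -0.23] 0.6041093566195649 17.5417
False [0.5673619  0.16620992 0.10428225] [-0.57  0.   -0.62] 0.607261941049322 18.0917
[-0.51 -0.58 -0.1 ]
```

View pics/w8.png

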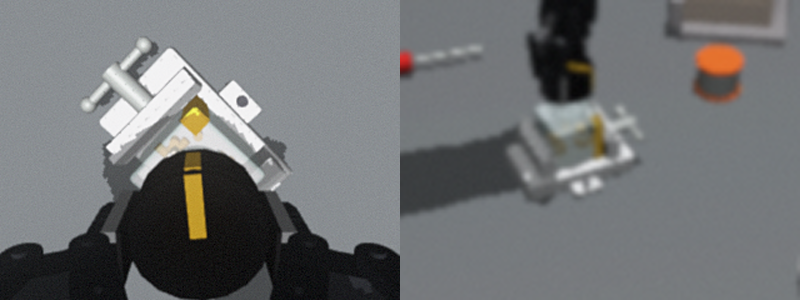

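The jar is still seated in the vice. The cap is held level about 5 mm above the mouth, and the wrist carries essentially no load.

```bash
python3 -c "
from cell import *
print(get_state()['clock']); print(sign_off())"
```

```text
18.4917
the job is handed in; nothing more can be done
None
```

The job is done and handed in at 18.5 s of the 38 s allowed. The jar is braced in the vice and the cap is held clear above its mouth.

- **Jar into the vice:** I carried the capped jar, the one farthest to the robot's left, by its cap. It came down on the vice bed at the expected height (TCP 0.0749 m).
- **Turning the cap:** I turned it 73.5° anticlockwise in steps. A camera check at 62° showed the jar had turned 3.5° before the jaws held it, leaving 11.7°. After the last 11.5° the picture showed the stripe pointing at the taped corner.
- **Lifting off:** The cap came straight up with almost no pull, and about 0 N on the wrist afterwards. By reckoning it is level, about 71.5 mm above `jar_center`, so roughly 5 mm clear of the mouth.
- **Last pictures:** Both showed the jar still between the jaws. I saw the spool and part of the screwdriver in the final side picture. I did not check the dish or the multimeter again at the end, but the arm never went near them.
- **One disagreement:** I measured the tight stripe at 67 to 70° from the corner, slightly under the stated 70 to 76°. This lies within the measuring error, and I set the stopping point from the near picture instead.

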